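Open the caddy and point out the sugar pot

ROBOT

A 7-joint arm with a two-finger parallel gripper is mounted at the origin on the work surface. World frame = base frame: x ahead of the robot, y to its left, z up, the work surface at z = 0. Lengths are in mm, angles in rad, forces in N, time in s.
With the tool pointing down it reaches from about 400 to 875 mm from the base axis. Payload 4.4 kg.
Tool frame: the origin (TCP) lies between the finger pads, 19 mm behind the fingertips; this is the grasp point; z points along the fingers, y is the line along which they close (so a half turn about z gives the same grasp; the last joint's range is limited). The gripper opens to 85 mm and grips with 20 to 120 N. Pads are 22 mm wide; open, the fingers measure 114 mm over their backs; the gripper's body (76 mm by 85 mm) begins 54 mm behind the grasp point. The pads swing forward as they close: fully open they stand 13 mm farther back than shut.
Start: joints at [1.135, 0.628, 0.038, 1.517, -0.027, 0.996, -0.02], TCP at [234.956, -606.064, 250.013] pointing down, gripper open.
Joint ranges: [-3.06, 3.06], [-0.37, 2.12], [-1.25, 1.32], [0.18, 2.47], [-1.1, 4.24], [0.23, 1.98], [-2.94, 2.94]. Speed limits (rad/s): [2.57, 2.57, 3.14, 3.14, 3.14, 3.14, 3.14].

INTERFACE

Orientations are given as [roll, pitch, yaw] about the fixed x, y, z axes, in that order (R = Rz(yaw) Ry(pitch) Rx(roll)).
In Python, from cell import sensors, get_image, ctrl gives the robot as it stands.
- The arm moves only by the tool send_rows, never from a script. Its argument "series" is a list of rows, each a list of 3 entries, a list of its own where there are three numbers: the finger opening in mm, from 0 to 85.4, then the shift along the world's x, y, z in units of 60 mm (1.0 is 60 mm), then the turn, a rotation vector about the world's x, y, z in units of 5 degrees (1.0 is 5 degrees). A call has 1 to 8 rows; each row shifts and turns the commanded pose from where the row before left it; what a row does not reach is not made up. A row lasts 1/8 s, in which the tool goes at most 62.5 mm and 10.7 degrees, less where a joint would pass 70% of its speed; a pose out of reach is approached as far as the arm can. A call is refused whole if a number of a shift passes 1 or a number of a turn 1, either way. A call with a gripper value outside its range is refused whole. The fingers move at their own pace and stop on an object; the grip force is fixed at half the most. Time passes only in rows, so rows that do not move let the fingers close. It gives the time, the measured TCP pose, the force, the opening and the grip force at its end, in the units of the state.
- sensors.read_state(): the state, without advancing time (a new reading comes with each control period).
- get_image(name): name is "scene" or "top"; returns a dict with "img" (480x640x3 uint8, red, green, blue), "depth" (480x640 float32, mm along the optical axis (not along the pixel's ray), 0 where there is no reading), "vfov" (degrees; the focal length in pixels is half the picture's height over the tangent of half this angle, whatever the lens; pixels are square), "cx", "cy" (the principal point, pixels), "k1" (the pictures are not rectified: a ray, as slopes to the right and down, at radius r is drawn at 1 + k1 r^2 times it, then the intrinsics apply), "world_to_cam" (4x4, takes a point from world to camera coordinates). Camera axes: x right, y down, z forward; pixel columns grow to the right and rows downward; lengths in mm; the calibration is good to about 2 mm. A picture is of the moment at which its call begins.
- ctrl.finish_job(): hands the job in; it is judged then, once.
The state is a dict: "clock": time; "qpos": joint angles; "qd": joint speeds; "tau": joint torques, N m; "eef_pos": TCP position; "tool_rot": TCP orientation; "force": force on the tool from outside, world axes, zero at the start; "torque": the same for the moment, N m; "width": finger opening in mm; "gripper_force": force on a finger pad.
Only numpy, scipy, OpenCV 4.12 (cv2) and the standard library are available. Lean on these libraries where they do the work, as an engineer would, in place of code of your own. Each camera call takes 0.05 s, during which the arm holds its last target. There are 200 camera calls.

TASK

Show the cook where the sugar is: gently push the clear cover of the wooden caddy all the way open by its upright bar, with a fingertip and without pinching. Then point straight down at the sugar pot (the white piece with a lid and knob) with the fingertips 1 to 4 cm above its knob, and stay there for two seconds without touching it. Finally draw the hand well away, more than a hand's length, leaving the cover open and all the crockery untouched.

Things in the scene. Friction and masses are not known exactly. Their poses are not given: they have to be found in the camera images.
- caddy: light-wood box fixed to the counter, 166 (its x) x 326 (its y) x 95 mm high with the cover's guide rails; origin at the centre of its underside, z up, yaw varies. A divider at y = 0 makes two bays: -y side, four pieces of white crockery, one near each corner, about 72 mm apart, standing on the floor 8 mm above the counter; +y side, two wooden spoons lying.
- cover (a joint): clear plate 148 x 163 x 6 mm that slides flat along the caddy's own +y between the rails; top face 93 mm above the counter. Value in m: 0 = crockery bay covered, 0.155 = fully open (end stop), over the spoons. Starts at 0 to 0.03, takes about 2 N to push, stays where left.
- cover_handle (a point): centre of the steel bar standing on the middle of the cover: 90 mm long along the caddy's x, 14 mm thick along its y, 28 mm high (14 mm above and below this point, its foot being the cover's top face). Moves with the cover; axes parallel to the caddy's.
- sugar_pot: loose white ceramic sugar pot with a domed lid (fast to the pot) and a small round knob, 54 mm across, 67 mm high; origin at the centre of its underside, z up. It stands in any of the four places of the crockery bay. The fragile one: not to be touched.
- pot_top (a point): top of the sugar pot's knob, 67 mm above its underside, on its axis; the knob is 16 mm across. z up.
- ramekin: loose white open bowl, 60 mm across, 36 mm high, in the crockery bay; origin at the centre of its underside. Leave alone.
- egg_cup: loose white egg cup on a stem, open at the top, 44 mm across, 58 mm high, in the crockery bay; origin at the centre of its underside. Leave alone.
- espresso_cup: loose white small cup with a handle (on its +y side), open at the top, 42 mm across, 50 mm high, in the crockery bay; origin at the centre of its underside. Leave alone.
- mug: loose white mug, 80 mm across, 95 mm high, handle on its +y side, standing on the counter to the left of the caddy; origin at the centre of its underside. Leave alone.

How it is judged (in metres and radians):
On the way, in this order (a step that is already met when the one before it is completed fails the run):
1. the cover is pushed fully open (value of joint cover above 0.14 m), for 0.2 s.
2. the fingertips point straight down at the sugar pot from just above its knob and stay there, cover open, touching nothing (value of joint cover above 0.14 m and horizontal distance between the grasp point and pot_top below 0.02 m and z of the grasp point in the frame of pot_top between 0.02 and 0.075 m and angle between the grasp point's own z axis and vertical above 2.7 rad and contact force between the fingers and anything else below 0.3 N), for 1.8 s.
At the end, for the whole second after the job is handed in: The cover is open (joint above 0.14 of 0.155 m), the TCP is more than 15 cm from the sugar pot's knob, and all five pieces of crockery stand upright, at rest, within 10 mm of where they began (value of joint cover above 0.14 m and distance between the grasp point and pot_top above 0.15 m and distance of each of sugar_pot, ramekin, egg_cup, espresso_cup, mug from where it was at the start of the episode below 0.01 m and angle between each of sugar_pot, ramekin, egg_cup, espresso_cup, mug's own z axis and vertical below 0.1 rad and linear speed of each of sugar_pot, ramekin, egg_cup, espresso_cup, mug below 0.02 m/s); the robot touches nothing.
It fails at once if the sugar pot is touched (contact force between any of the fingers, the arm and sugar_pot above 0.3 N).
It fails at once if the cover's bar is pinched or rammed (over 30 N) (contact force between the fingers and cover above 30 N).
It fails at once if any of the crockery is moved, lifted or tipped (distance of any of sugar_pot, ramekin, egg_cup, espresso_cup, mug from where it was at the start of the episode above 0.012 m or angle between any of sugar_pot, ramekin, egg_cup, espresso_cup, mug's own z axis and vertical above 0.15 rad).
It fails at once if one of the other pieces of crockery is touched (contact force between any of the fingers, the arm and ramekin above 0.5 N or contact force between any of the fingers, the arm and egg_cup above 0.5 N or contact force between any of the fingers, the arm and espresso_cup above 0.5 N or contact force between any of the fingers, the arm and mug above 0.5 N).
It also fails if it takes over 45 s, if anything falls off the work surface, if the arm or the gripper's body presses on something with over 40 N, if the wrist force passes 120 N, or if a joint passes its speed limit or range.

## Working session

There is one attempt and no reset: what is moved stays moved. The work goes in short steps, Python scripts to look and compute and a tool call to move; the robot and the scene stay as the last step left them, time stands still between calls to the robot, and variables do not carry over. Pictures are saved under pics/ and viewed, at most 10 in all, crops included, and the job is handed in when it is done.

Besides the shell and the picture viewer there is one more tool, called after "Call:" as a command line: name --argument value ..., lists and objects as JSON in quotes. send_rows: Moves the arm, as the interface text tells. Its arguments: {"type":"object","properties":{"series":{"type":"array"}},"required":["series"]}

```bash
mkdir -p pics; cat > h.py <<'E'
import numpy as np, cv2
from cell import sensors, get_image, ctrl
def grab(n,name=None):
    d=get_image(n)
    if name: cv2.imwrite('pics/'+name+'.png',d['img'][:,:,::-1])
    np.savez('/tmp/'+n+'.npz',**d); return d
def KD(d):
    f=240/np.tan(np.radians(d['vfov'])/2)
    return np.array([[f,0,d['cx']],[0,f,d['cy']],[0,0,1.]]),np.array([float(d['k1']),0,0,0])
def rays(d,uv):
    K,D=KD(d); p=cv2.undistortPoints(np.array(uv,float).reshape(-1,1,2),K,D).reshape(-1,2)
    return np.c_[p,np.ones(len(p))]
def atz(d,uv,z):
    r=rays(d,uv); T=np.array(d['world_to_cam']); R=T[:3,:3]; c=-R.T@T[:3,3]; w=r@R
    return c+w*((z-c[2])/w[:,2])[:,None]
def cloud(d):
    v,u=np.mgrid[:480,:640]; r=rays(d,np.c_[u.ravel(),v.ravel()]); T=np.array(d['world_to_cam'])
    return ((r*np.array(d['depth']).reshape(-1,1)-T[:3,3])@T[:3,:3]).reshape(480,640,3)
def proj(d,P):
    K,D=KD(d); T=np.array(d['world_to_cam']); return cv2.projectPoints(np.array(P,float).reshape(-1,1,3),cv2.Rodrigues(T[:3,:3])[0],T[:3,3],K,D)[0].reshape(-1,2)
E
python3 - <<'E'
from h import *
for n in('scene','top'):
    d=grab(n,n+'0'); T=np.array(d['world_to_cam']); print(n,d['vfov'],d['k1'],-T[:3,:3].T@T[:3,3],T[2,:3])
print(sensors.read_state())
E
```

```text
scene 55.93548844577118 -0.09228116643144016 [ 811.24296121 -329.2653344   638.4132442 ] [-0.33804674  0.5610171  -0.75563497]
top 47.872804969818056 -0.11875435887563518 [465.49006418  97.06797474 865.43922895] [ 0.08472441  0.01996568 -0.99620437]
{'clock': 0.1, 'qpos': array([ 1.13519727,  0.62923155,  0.03843275,  1.51826095, -0.02704445,
        0.99630571, -0.02000681]), 'qd': array([ 1.07315603e-03, -4.36227181e-03,  7.92495830e-04, -8.58997812e-04,
       -9.00996694e-05,  1.22882199e-03, -6.95961360e-04]), 'tau': array([ 2.61307534e-03, -5.64532578e+01,  1.23017874e+00, -1.93969470e+01,
        1.11615230e-02,  5.54412778e-03,  1.19716913e-05]), 'eef_pos': array([ 234.78551697, -605.55226249,  249.19735807]), 'tool_rot': array([-3.13990383e+00, -2.86104290e-05,  3.69777906e-01]), 'force': array([-0.59509397, -0.38794757, -0.10852838]), 'torque': array([-0.00230879, -0.03482357,  0.00614734]), 'gripper_force': 0.0, 'width': 85.05697982026113}
```

View pics/scene0.png

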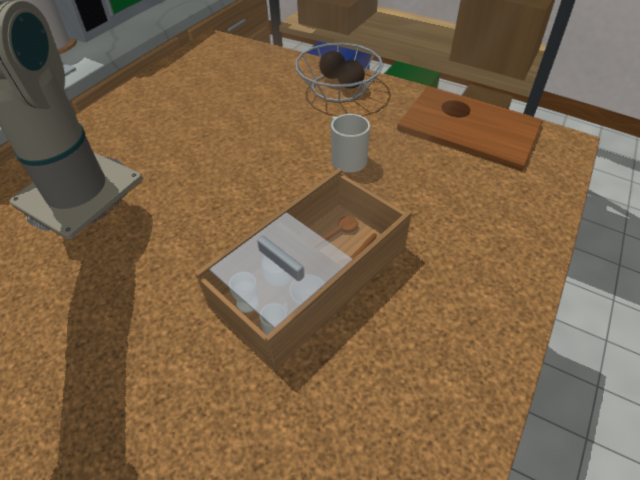

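View pics/top0.png

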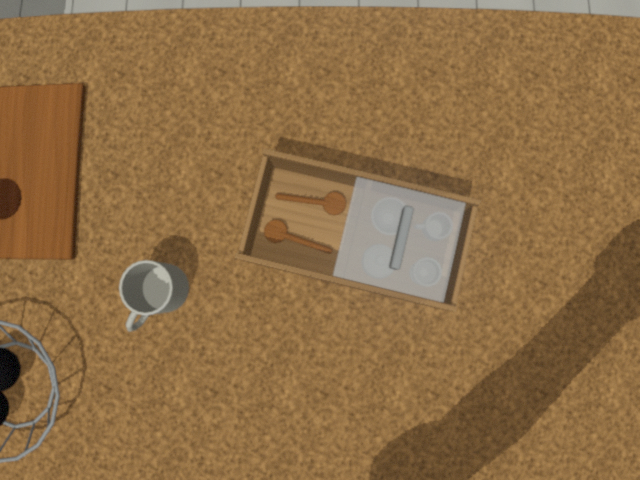

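The scene view shows the caddy, with the bar at about (281,258) and the mug at (350,142). The top view shows the caddy corners at (267,155), (475,203), (456,303) and (240,256), and the bar from (407,207) to (396,268). Crockery shows faintly through the cover.

```bash
python3 - <<'E'
from h import *
d=dict(np.load('/tmp/top.npz')); s=dict(np.load('/tmp/scene.npz'))
C=atz(d,[(267,155),(475,203),(456,303),(240,256)],95); print(C.round(1),C.mean(0).round(1))
for a,b in((0,1),(1,2),(2,3),(3,0)): print(np.linalg.norm(C[a]-C[b]).round(1),np.degrees(np.arctan2(*(C[a]-C[b])[[1,0]])).round(1))
for dd in(d,s):
    P=cloud(dd); m=(abs(P[...,2]-121)<6)&(abs(P[...,0]-C[:,0].mean())<110)&(abs(P[...,1]-C[:,1].mean())<150)&(dd['depth']>0)
    n,l,st,c=cv2.connectedComponentsWithStats(m.astype('uint8'))
    for i in range(1,n):
        if st[i,4]>60:
            Q=P[l==i]; print('bar',st[i],Q.mean(0).round(1),Q[:,2].std().round(1),cv2.minAreaRect(Q[:,:2].astype('f4')))
    # heights of box rim
    m=(P[...,2]>80)&(P[...,2]<112)&(abs(P[...,0]-C[:,0].mean())<150)&(abs(P[...,1]-C[:,1].mean())<210)
    print('rim/cover',cv2.minAreaRect(P[m][:,:2].astype('f4')),np.percentile(P[m][:,2],[5,50,95]))
P=cloud(d)
for uv in((389,215),(438,225),(380,260),(428,271)): print(uv,P[uv[1],uv[0]].round(1))
img=cv2.resize(d['img'][140:320,230:490,::-1],None,fx=3,fy=3,interpolation=2); cv2.imwrite('pics/c1.png',img)
# triangulate bar ends: atz for both views at z=121
print(atz(d,[(407,207),(396,268)],121).round(1),atz(s,[(262,238),(300,271)],121).round(1))
E
```

```text
[[ 660.3  190.    95. ]
 [ 591.6 -112.4   95. ]
 [ 447.6  -82.9   95. ]
 [ 512.3  226.1   95. ]] [552.9  55.2  95. ]
310.1 77.2
147.0 -11.6
315.7 -101.8
152.3 166.3
bar [391 205  22  64 624] [538.9  -2.1 120.2] 1.5 ((539.5260620117188, -2.5621337890625), (14.294159889221191, 89.86676025390625), 77.87000274658203)
rim/cover ((553.7362060546875, 56.95806884765625), (325.98187255859375, 167.0413818359375), 76.64080810546875) [84.58714363 92.82642866 95.67433611]
bar [258 236  46  37 487] [542.4  -3.4 119.1] 1.4 ((540.5308227539062, -2.139385223388672), (14.439022064208984, 90.26741790771484), 76.9033432006836)
rim/cover ((553.3310546875, 57.54486083984375), (327.94891357421875, 168.07525634765625), 76.89904022216797) [82.88866399 91.67661107 94.62987375]
(389, 215) [573.   12.6  94.6]
(438, 225) [559.5 -58.6  91.7]
(380, 260) [508.4  25.3  91.5]
(428, 271) [493.  -43.5  92.1]
[[580.8  -9.6 121. ]
 [495.9   6.  121. ]] [[502.    7.5 121. ]
 [585.1 -16.8 121. ]]
```

View pics/c1.png

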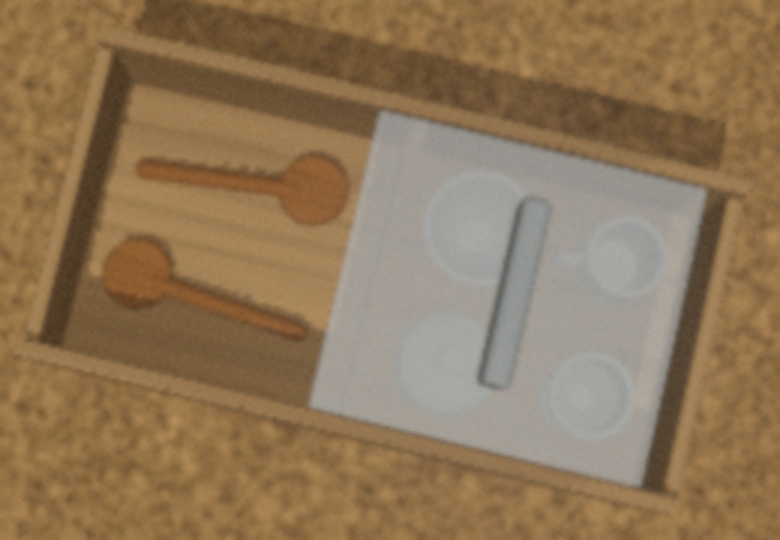

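The closed-lid pot with the knob looks like the lower-left piece, at about top pixel (378,261). The bar is centred at about (540,-2,107) with the caddy's +y at 76.9°. I'll approach the -y side of the bar with closed fingers.

Call:
send_rows --series '[[0,[0.45,0.85,0],[0,0,-1]],[0,[0.45,0.85,0],[0,0,-1]],[0,[0.45,0.85,0],[0,0,-1]],[0,[0.45,0.85,0],[0,0,-1]],[0,[0.45,0.85,0],[0,0,-1]],[0,[0.45,0.85,0],[0,0,-1]],[0,[0.45,0.85,0],[0,0,-0.86]],[0,[0.45,0.85,0],[0,0,0]]]'

```text
clock: 1.1
eef_pos: [451.5, -196.3, 249.9]
tool_rot: [3.141, 0.0, -0.229]
force: [0.5, -0.8, 0.3]
width: -0.2
gripper_force: 0.0
```

Call:
send_rows --series '[[0,[0.45,0.85,0],[0,0,0]],[0,[0.45,0.85,0],[0,0,0]],[0,[0.4,0.8,0],[0,0,0]],[0,[0,0,0],[0,0,0]],[0,[0,0,0],[0,0,0]]]'

```text
clock: 1.72
eef_pos: [528.4, -48.5, 249.6]
tool_rot: [3.141, 0.001, -0.229]
force: [-0.9, 0.2, -0.7]
width: 0.4
gripper_force: 0.0
```

Call:
send_rows --series '[[0,[0,0,-0.7],[0,0,0]],[0,[0,0,-0.6],[0,0,0]],[0,[0,0,-0.5],[0,0,0]],[0,[0,0,-0.2],[0,0,0]],[0,[0,0,-0.1],[0,0,0]],[0,[0,0,0],[0,0,0]]]'

```text
clock: 2.48
eef_pos: [529.2, -48.6, 124.5]
tool_rot: [3.142, -0.001, -0.23]
force: [0.7, 0.5, -0.0]
width: -0.1
gripper_force: 0.0
```

```bash
python3 - <<'E'
from h import *
d=grab('scene'); print(sensors.read_state()['eef_pos'],sensors.read_state()['force'])
cv2.imwrite('pics/s1.png',cv2.resize(d['img'][120:360,160:440,::-1],None,fx=2.5,fy=2.5))
E
```

```text
[529.48727197 -48.42809477 124.80303126] [-0.44393696 -0.34569026  0.29603498]
```

View pics/s1.png

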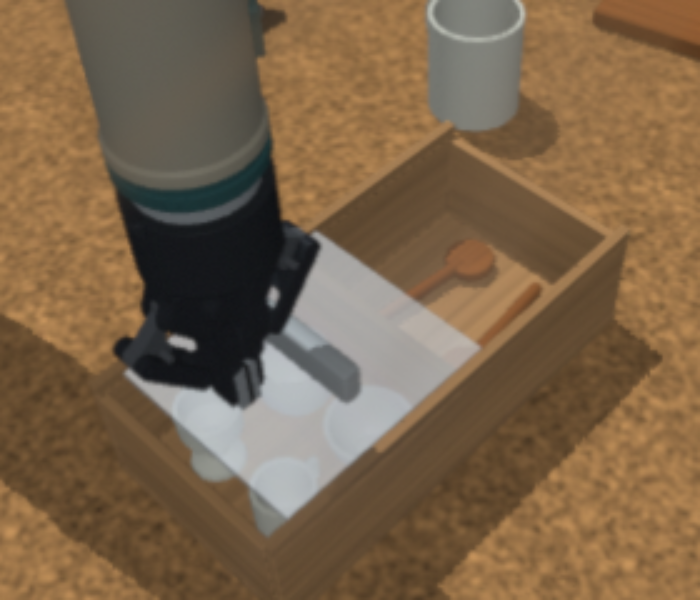

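The fingertips hang just above the cover, behind the bar (bar end at crop (340,372)), and clear of everything. Now I push.

Call:
send_rows --series '[[0,[0.03,0.12,-0.05],[0,0,0]],[0,[0.03,0.12,0],[0,0,0]],[0,[0.02,0.08,0],[0,0,0]],[0,[0.02,0.08,0],[0,0,0]],[0,[0.02,0.08,0],[0,0,0]],[0,[0.02,0.08,0],[0,0,0]],[0,[0.02,0.08,0],[0,0,0]],[0,[0.02,0.08,0],[0,0,0]]]'

```text
clock: 3.52
eef_pos: [539.6, -4.8, 121.0]
tool_rot: [3.141, 0.0, -0.229]
force: [-1.3, -1.8, 1.4]
width: 0.0
gripper_force: 1.1
```

Call:
send_rows --series '[[0,[0.02,0.08,0],[0,0,0]],[0,[0.02,0.08,0],[0,0,0]],[0,[0.02,0.08,0],[0,0,0]],[0,[0.02,0.08,0],[0,0,0]],[0,[0.02,0.08,0],[0,0,0]],[0,[0.02,0.08,0],[0,0,0]],[0,[0.02,0.08,0],[0,0,0]],[0,[0.02,0.08,0],[0,0,0]]]'

```text
clock: 4.53
eef_pos: [549.3, 33.9, 120.9]
tool_rot: [3.141, 0.0, -0.229]
force: [-1.8, -1.6, -0.2]
width: -0.4
gripper_force: 1.1
```

```bash
cat > bar.py <<'E'
from h import *
c=np.array([553.5,57.3]); ey=np.array([.2267,.974]); ex=np.array([.974,-.2267])
for n in('top','scene'):
    d=grab(n); P=cloud(d); q=(P[...,:2]-c); x=q@ex; y=q@ey
    z=P[...,2]; m=(abs(z-119)<5)&(abs(x)<46)&(abs(y)<150)
    k,l,st,_=cv2.connectedComponentsWithStats(m.astype('uint8'))
    for i in range(1,k):
        if st[i,4]>40: print(n,'bar?',st[i],'y',y[l==i].min().round(1),y[l==i].max().round(1),'x',x[l==i].min().round(),x[l==i].max().round())
s=sensors.read_state(); t=s['eef_pos'][:2]-c; print('tool x,y',t@ex,t@ey,s['force'])
E
python3 bar.py
```

```text
top bar? [351 236  10  24 112] y -11.5 2.2 x -45.0 -14.0
scene bar? [289 229  42  21 300] y -37.1 4.5 x -6.0 45.0
tool x,y 1.5887286471703403 -22.88825880511856 [-0.18004523  0.92860322  0.28845298]
```

Call:
send_rows --series '[[0,[0.02,0.08,0],[0,0,0]],[0,[0.02,0.08,0],[0,0,0]],[0,[0.02,0.08,0],[0,0,0]],[0,[0.02,0.08,0],[0,0,0]],[0,[0.02,0.08,0],[0,0,0]],[0,[0.02,0.08,0],[0,0,0]],[0,[0.02,0.08,0],[0,0,0]],[0,[0.02,0.08,0],[0,0,0]]]'

```text
clock: 5.62
eef_pos: [559.0, 72.3, 121.1]
tool_rot: [-3.142, 0.0, -0.229]
force: [-1.1, -2.0, 1.3]
width: 0.0
gripper_force: 1.1
```

Call:
send_rows --series '[[0,[0.02,0.08,0],[0,0,0]],[0,[0.02,0.08,0],[0,0,0]],[0,[0.02,0.08,0],[0,0,0]],[0,[0.02,0.08,0],[0,0,0]],[0,[0.02,0.08,0],[0,0,0]],[0,[0,0,0],[0,0,0]]]'

```text
clock: 6.38
eef_pos: [565.3, 97.0, 121.0]
tool_rot: [-3.141, -0.001, -0.228]
force: [-0.6, -0.3, 0.2]
width: 0.1
gripper_force: 0.0
```

```bash
python3 bar.py; python3 - <<'E'
from h import *
d=dict(np.load('/tmp/top.npz')); cv2.imwrite('pics/t2.png',cv2.resize(d['img'][140:320,230:490,::-1],None,fx=3,fy=3,interpolation=2))
E
```

```text
scene bar? [319 207  39  20 260] y 26.8 68.8 x -3.0 45.0
tool x,y 2.8403853069151603 40.983467347193056 [-0.15408874 -0.41930155  0.13014748]
```

View pics/t2.png

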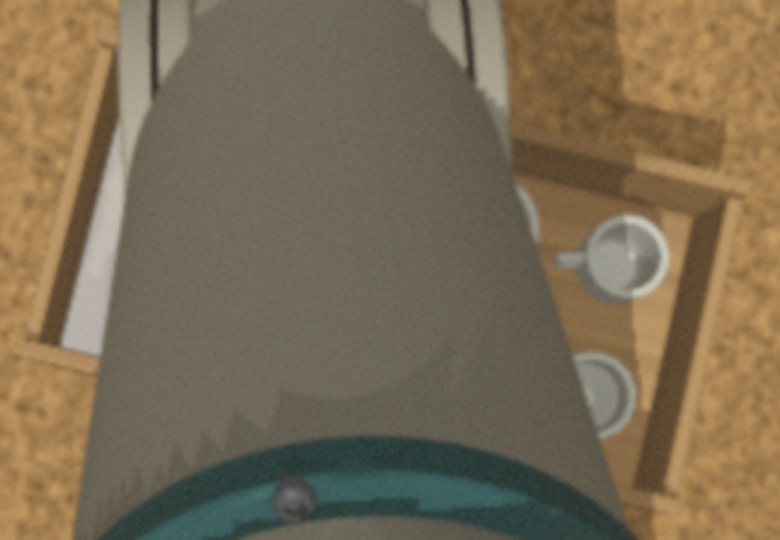

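The cover is nearly open: its leading edge, at crop (65,345), is about 15 mm from the end wall. I'll push on slowly and watch the force.

Call:
send_rows --series '[[0,[0.01,0.05,0],[0,0,0]],[0,[0.01,0.05,0],[0,0,0]],[0,[0.01,0.05,0],[0,0,0]],[0,[0,0.03,0],[0,0,0]],[0,[0,0,0],[0,0,0]]]'

```text
clock: 7.1
eef_pos: [566.7, 107.2, 121.0]
tool_rot: [-3.141, 0.0, -0.229]
force: [-0.4, -0.7, -0.1]
width: -0.1
gripper_force: 0.5
```

Call:
send_rows --series '[[0,[0,0.03,0],[0,0,0]],[0,[0.01,0.03,0],[0,0,0]],[0,[0,0,0],[0,0,0]]]'

```text
clock: 7.48
eef_pos: [567.1, 109.4, 121.0]
tool_rot: [3.14, 0.0, -0.229]
force: [-0.1, -4.8, 1.1]
width: 0.2
gripper_force: 2.3
```

```bash
python3 bar.py
```

```text
scene bar? [324 203  39  20 269] y 39.7 80.3 x -5.0 45.0
tool x,y 1.3925602836133262 53.849649125427035 [-0.62137145 -4.69883726  1.57489808]
```

The steady 4.7 N with no motion says it's at the end stop. I'll back off, lift and clear the view.

Call:
send_rows --series '[[0,[-0.03,-0.12,0],[0,0,0]],[0,[-0.03,-0.12,0],[0,0,0]],[0,[0,0,0.5],[0,0,0]],[0,[0,0,0.8],[0,0,0]],[0,[0,0,0.8],[0,0,0]],[0,[-0.1,-0.9,0],[0,0,0]],[0,[-0.1,-0.9,0],[0,0,0]],[0,[-0.1,-0.9,0],[0,0,0]]]'

```text
clock: 8.57
eef_pos: [545.4, -67.0, 247.2]
tool_rot: [-3.141, -0.001, -0.228]
force: [0.7, -0.4, 0.3]
width: 0.2
gripper_force: 0.0
```

Call:
send_rows --series '[[0,[-0.1,-0.9,0],[0,0,0]],[0,[-0.1,-0.9,0],[0,0,0]],[0,[-0.1,-0.9,0],[0,0,0]],[0,[0,0,0],[0,0,0]]]'

```text
clock: 9.07
eef_pos: [525.9, -233.9, 247.1]
tool_rot: [3.139, -0.001, -0.238]
force: [0.8, 0.9, 0.4]
width: -0.2
gripper_force: 0.0
```

```bash
python3 bar.py; python3 - <<'E'
from h import *
d=dict(np.load('/tmp/top.npz')); s=dict(np.load('/tmp/scene.npz'))
cv2.imwrite('pics/t3.png',cv2.resize(d['img'][140:320,230:490,::-1],None,fx=3,fy=3,interpolation=2))
cv2.imwrite('pics/s3.png',cv2.resize(s['img'][170:370,190:430,::-1],None,fx=3,fy=3,interpolation=2))
E
```

```text
top bar? [296 183  25  64 645] y 65.6 79.8 x -45.0 45.0
scene bar? [319 191  44  32 402] y 64.6 81.4 x -44.0 46.0
tool x,y 39.320860003976385 -283.71638119381646 [0.0117766  0.16666463 0.75454512]
```

View pics/t3.png

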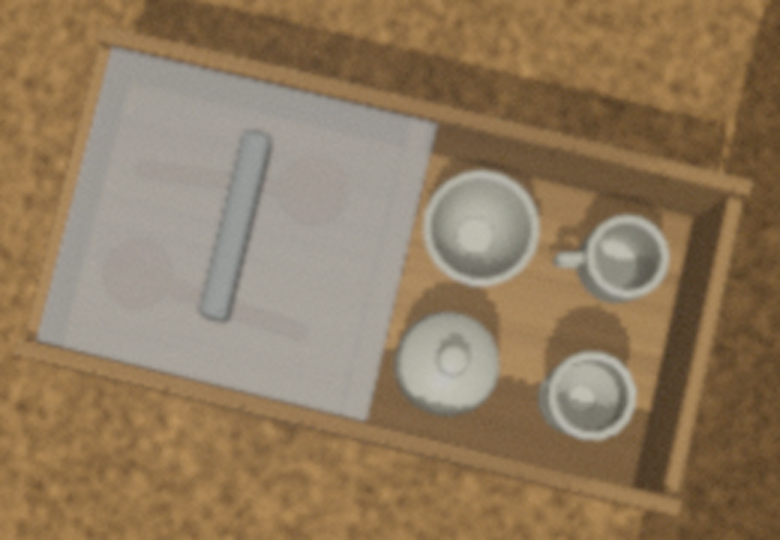

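View pics/s3.png

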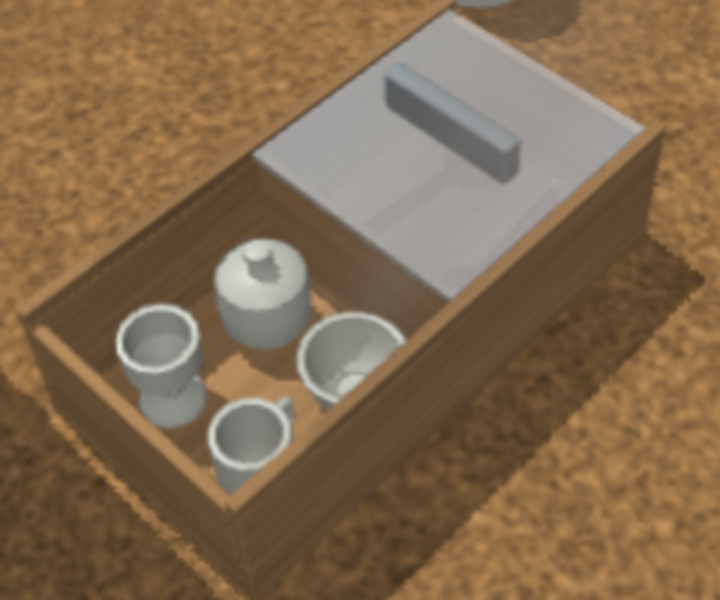

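The cover is fully open, against the end wall. The sugar pot's knob is at crop (454,355) in the top view, which is pixel (381.3,258.3). In the scene view it's at crop (259,247), pixel (276,252).

```bash
python3 - <<'E'
from h import *
d=dict(np.load('/tmp/top.npz')); s=dict(np.load('/tmp/scene.npz'))
a=(381,257.8);b=(276,251.5)
def line(dd,uv):
    p,q=atz(dd,[uv],0)[0],atz(dd,[uv],100)[0]; return p,(q-p)/np.linalg.norm(q-p)
A=np.zeros((3,3));B=np.zeros(3)
for dd,uv in((d,a),(s,b)):
    p,u=line(dd,uv); M=np.eye(3)-np.outer(u,u); A+=M;B+=M@p
X=np.linalg.solve(A,B); print('tri',X, [proj(dd,[X]) for dd in(d,s)])
for dd,uv in((d,a),(s,b)):
    P=cloud(dd); v,u=int(uv[1]),int(uv[0]); print(P[v-2:v+3,u-2:u+3].reshape(-1,3).mean(0),P[v-4:v+5,u-4:u+5,2].max())
t=sensors.read_state()['eef_pos']; print(t,((X-t)+[0,0,45])/60)
E
```

```text
tri [512.43995063  22.77125625  78.40053717] [array([[380.92708968, 257.71085672]]), array([[275.89570039, 251.51309164]])]
[513.83074745  22.12193968  72.67151165] 865.4392289511532
[502.76153786  34.64855847  61.20410978] 74.09651110196195
[ 527.48180642 -227.93414447  246.80155629] [-0.2506976   4.17842335 -2.05668365]
```

Knob top is at about (513,22,75): height agrees with 8+67.

Call:
send_rows --series '[[0,[-0.05,0.84,0],[0,0,0]],[0,[-0.05,0.84,0],[0,0,0]],[0,[-0.05,0.84,0],[0,0,0]],[0,[-0.05,0.84,0],[0,0,0]],[0,[-0.04,0.82,0],[0,0,0]],[0,[0,0,0],[0,0,0]],[0,[0,0,0],[0,0,0]],[0,[0,0,0],[0,0,0]]]'

```text
clock: 10.18
eef_pos: [513.3, 21.9, 247.1]
tool_rot: [3.141, -0.0, -0.23]
force: [-0.0, -0.3, 0.1]
width: -0.1
gripper_force: 0.0
```

Call:
send_rows --series '[[0,[0,0,-0.6],[0,0,0]],[0,[0,0,-0.5],[0,0,0]],[0,[0,0,-0.4],[0,0,0]],[0,[0,0,-0.3],[0,0,0]],[0,[0,0,-0.2],[0,0,0]],[0,[0,0,0],[0,0,0]],[0,[0,0,0],[0,0,0]]]'

```text
clock: 11.05
eef_pos: [513.8, 22.4, 127.6]
tool_rot: [-3.141, -0.001, -0.229]
force: [0.4, -0.4, -0.5]
width: 0.1
gripper_force: 0.0
```

```bash
python3 - <<'E'
from h import *
s=grab('scene'); cv2.imwrite('pics/s4.png',cv2.resize(s['img'][170:370,190:430,::-1],None,fx=3,fy=3,interpolation=2))
r=sensors.read_state(); print(r['eef_pos'],r['force'])
E
```

```text
[513.92688393  22.59396349 127.71207627] [ 0.60957892 -0.03219022  0.18497581]
```

View pics/s4.png

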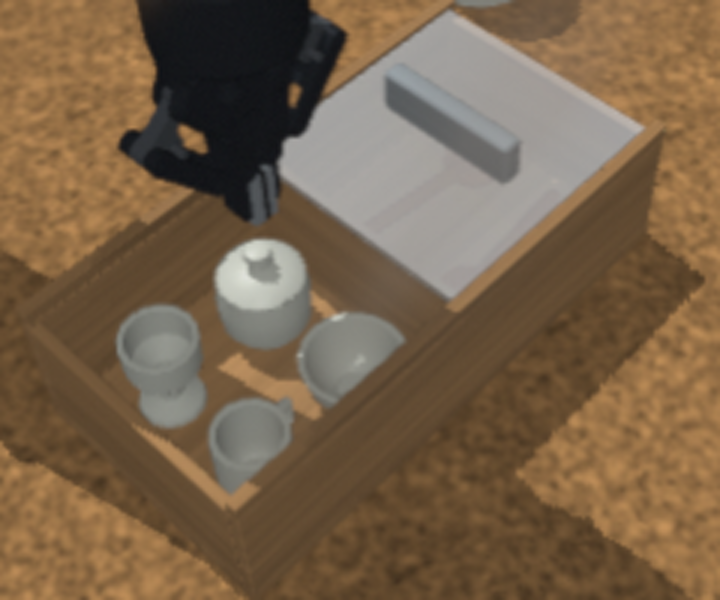

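The fingertips, at crop (262,215), hang right above the knob at (259,247). I'll lower 6 mm to the middle of the band and hold.

Call:
send_rows --series '[[0,[0,0,-0.1],[0,0,0]],[0,[0,0,0],[0,0,0]],[0,[0,0,0],[0,0,0]],[0,[0,0,0],[0,0,0]],[0,[0,0,0],[0,0,0]],[0,[0,0,0],[0,0,0]],[0,[0,0,0],[0,0,0]],[0,[0,0,0],[0,0,0]]]'

```text
clock: 12.1
eef_pos: [513.4, 22.8, 121.0]
tool_rot: [-3.142, -0.0, -0.229]
force: [-0.2, -0.1, 0.5]
width: -0.1
gripper_force: 0.0
```

Call:
send_rows --series '[[0,[0,0,0],[0,0,0]],[0,[0,0,0],[0,0,0]],[0,[0,0,0],[0,0,0]],[0,[0,0,0],[0,0,0]],[0,[0,0,0],[0,0,0]],[0,[0,0,0],[0,0,0]],[0,[0,0,0],[0,0,0]],[0,[0,0,0],[0,0,0]]]'

```text
clock: 13.1
eef_pos: [513.4, 22.8, 121.0]
tool_rot: [-3.142, -0.0, -0.229]
force: [-0.2, 0.2, 0.2]
width: 0.2
gripper_force: 0.0
```

Call:
send_rows --series '[[0,[0,0,0],[0,0,0]],[0,[0,0,0],[0,0,0]],[0,[0,0,0],[0,0,0]],[0,[0,0,0],[0,0,0]],[0,[0,0,0],[0,0,0]],[0,[0,0,0],[0,0,0]]]'

```text
clock: 13.85
eef_pos: [513.3, 22.7, 121.0]
tool_rot: [3.142, -0.0, -0.229]
force: [0.1, -0.2, -0.1]
width: -0.3
gripper_force: 0.0
```

Call:
send_rows --series '[[0,[0,0,0.3],[0,0,0]],[0,[0,0,0.7],[0,0,0]],[0,[0,0,0.8],[0,0,0]],[0,[0,0,0.4],[0,0,0]],[0,[0,-0.8,0],[0,0,0]],[0,[0,-0.8,0],[0,0,0]],[0,[0,-0.8,0],[0,0,0]],[0,[0,-0.8,0],[0,0,0]]]'

```text
clock: 14.85
eef_pos: [513.2, -170.6, 253.1]
tool_rot: [-3.141, -0.0, -0.229]
force: [0.8, -0.2, -0.5]
width: 0.1
gripper_force: 0.0
```

Call:
send_rows --series '[[0,[0,-0.6,0],[0,0,0]],[0,[0,-0.3,0],[0,0,0]],[0,[0,0,0],[0,0,0]],[0,[0,0,0],[0,0,0]],[0,[0,0,0],[0,0,0]],[0,[0,0,0],[0,0,0]]]'

```text
clock: 15.6
eef_pos: [513.6, -222.1, 253.1]
tool_rot: [-3.141, 0.0, -0.227]
force: [-0.2, 0.5, -0.2]
width: 0.1
gripper_force: 0.0
```

```bash
cp /tmp/top.npz /tmp/topA.npz; python3 bar.py; python3 - <<'E'
from h import *
a=np.load('/tmp/topA.npz')['img'];b=np.load('/tmp/top.npz')['img']
for n,(x,y) in dict(pot=(378,260),ram=(389,215),esp=(438,225),egg=(428,271),mug=(155,288)).items():
    g=lambda i:cv2.cvtColor(i[y-22:y+22,x-22:x+22],7).astype('f4')
    print(n,cv2.phaseCorrelate(g(a),g(b)))
E
```

```text
top bar? [296 183  25  64 648] y 65.5 79.9 x -45.0 45.0
scene bar? [319 191  44  32 395] y 64.7 81.4 x -44.0 45.0
tool x,y 24.50903930539415 -281.7475520941595 [-0.35287965  0.98390459  0.41506263]
pot ((0.47172467979525123, 0.49881240542627836), 1.02894481152664)
ram ((0.4742390422785938, 0.4696670959697329), 1.0316198438479576)
esp ((0.5427052075249961, 0.5213801507753928), 1.024692923463421)
egg ((0.4762485600256774, 0.4626673656277198), 1.0257900067317633)
mug ((0.6301095228017886, 0.4969842547036336), 1.0044810841407306)
```

The cover is still open and the crockery hasn't moved; the uniform 0.5 px offset looks like an artefact of the correlation.

```bash
python3 -c "
from cell import ctrl; print(ctrl.finish_job())"
```

```text
the job is handed in; nothing more can be done
None
```

I handed the job in at about 16 s: the cover was pushed to its end stop, the fingertips held about 27 mm above the sugar pot's knob for more than 2 s, and the hand was drawn back about 30 cm, with the cover still open and no crockery movement in the last pictures; no verdict came back.

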